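Pass the vial rack through the self-closing gate

ROBOT

A 6-joint arm with a two-finger parallel gripper is mounted at the origin on a cart in front of the work surface, level with it; the furniture and walls round the work are solid. World frame = base frame: x ahead of the robot, y to its left, z up, the work surface at z = 0. Lengths are in m, angles in rad, forces in N, time in s.
With the tool pointing down it reaches from about 0.425 to 0.95 m from the base axis. Payload 3.5 kg.
Tool frame: the origin (TCP) lies at the very end of the fingers, on their centre line; the grasp point (between the pads) lies ctrl.tcp_to_grasp behind it (ctrl.tcp_to_grasp is the distance from the TCP to the grasp point, in m); z points along the fingers, y is the line along which they close (so a half turn about z gives the same grasp; the last joint's range is limited). The gripper opens to 85 mm and grips with 20 to 120 N. Pads are 22 mm wide; open, the fingers measure 114 mm over their backs; the gripper's body (76 mm by 85 mm) begins 54 mm behind the grasp point. The pads swing forward as they close: fully open they stand 13 mm farther back than shut.
Start: joints at [-1.416, 0.286, 1.577, -0, 1.279, -0.15], TCP at [0.203, -0.644, 0.231] pointing down, gripper open.
Joint ranges: [-2.77, 2.77], [-0.9, 2.22], [0.21, 2.48], [-1.53, 4.67], [0.24, 2.81], [-2.84, 2.84]. Speed limits (rad/s): [2.79, 2.79, 3.14, 3.14, 3.14, 3.14].

INTERFACE

Orientations are given as a unit quaternion [x, y, z, w].
In Python, from plant import ctrl gives the robot as it stands.
- The arm moves only by the shell command python3 -m inch 'ROWS' [FORCE]. ROWS is JSON, a list of rows, each an object with "slide": the shift along the tool's x, y, z in cm, a list of three; "turn": the turn about the tool's z in rad; "grip": the finger opening in cm, from 0 to 8.54. A call has 1 to 20 rows; each row is the pose to reach, as a shift and turn from the pose commanded when the call began, along the tool's axes at that moment; what a row does not reach only later rows make up. A row lasts 1/10 s, in which the tool goes at most 50 mm and 8.59 degrees, less where a joint would pass 70% of its speed; a pose out of reach is approached as far as the arm can. A call with a gripper value outside its range is refused whole. The fingers move at their own pace and stop on an object; FORCE is the grip in N (left out, the last holds). Time passes only in rows, so rows that repeat a pose let the fingers close. It gives the time, the measured TCP pose, the force, the opening and the grip force at its end, in the units of the state.
- ctrl.get_state(): the state, without advancing time (a new reading comes with each control period).
- ctrl.read_camera(name): name is "scene" or "top"; returns (picture, depth): 400x640x3 uint8, red, green, blue; 400x640 float32, m along the optical axis (not along the pixel's ray), 0 where there is no reading.
- ctrl.camera_info(name): a dict with "K" (3x3 intrinsics, pixels), "camera_from_world" (4x4, takes a point from world to camera coordinates). Camera axes: x right, y down, z forward; pixel columns grow to the right and rows downward; lengths in m; the calibration is good to about 2 mm. A picture is of the moment at which its call begins. camera_info takes no time and is no camera call.
- ctrl.sign_off(): hands the job in; it is judged then, once.
The state is a dict: "time": time; "qpos": joint angles; "dq": joint speeds; "joint_efforts": joint torques, N m; "eef_pos": TCP position; "tcp_rot": TCP orientation; "contact_force": force on the tool from outside, world axes, zero at the start; "wrist_torque": the same for the moment, N m; "opening": opening from 0.0 (shut) to 1.0 (fully open); "finger_force": force on a finger pad.
Only numpy, scipy, OpenCV 4.12 (cv2) and the standard library are available. Lean on these libraries where they do the work, as an engineer would, in place of code of your own. Each camera call takes 0.05 s, during which the arm holds its last target. There are 200 camera calls.

TASK

Tip the chute's spring-loaded side gate outward with one fingertip and hold it open while you push the vial rack by its back plate along the chute, past the gate's tab, steadily and fully home against the end stop; then take the hand away so that the gate swings shut behind the vials. Push only: do not pick up, tip or shove the rack at speed, do not let the rack and the gate touch, and leave the other things on the worktop where they are.

Things in the scene. Friction and masses are not known exactly. Their poses are not given: they have to be found in the camera images.
- chute: Metal chute fixed to the worktop: 4 mm base plate, two low rails (tops 22 mm above the worktop, inner faces at local x = -35.5 and +35.5 mm). Origin on the worktop under the lane's middle line, z up. The rack travels along local -y, from the open end (y = +185 mm) to the end stop. The gate is on the -x side, which faces the robot. Chute position and yaw vary.
- chute_stop (a point): Lane-side face of the chute's end stop, middle of its top edge, 38 mm above the worktop, at chute y = -117 mm. The rack is home when its front touches this face.
- gate (a joint): Gate hinge, rad: 0 = shut (flap upright), growing as the flap tips outward, to the chute's -x; stop at 1.3. Axis parallel to the lane at chute x = -47 mm, z = 14 mm. A damped spring always swings it shut (at 20 mm above the axis 2.5 N starts it, 3.5 N at 1 rad); it stays open only while held. The tab clears the rack from 0.75 on; above 1.1 a finger 15 mm above the axis slips over the flap.
- gate_edge (a point): Middle of the gate flap's top edge; moves with the gate. The flap is a flat steel plate, 225 mm long (chute y = -50 to +175 mm), 3 mm thick, 48 mm high, hinged along its lower edge beside the lane. Shut, this edge is 62 mm above the worktop and the flap's inner face at chute x = -45.5 mm.
- gate_tab (a point): Free end of the stop tab that stands out from the flap's inner face over the lane; moves with the gate. Tab: 4 mm thick, at chute y = -35 mm, 16 mm high (34 to 50 mm above the worktop when shut), reaching from the flap to chute x = -14 mm. Shut, it blocks the rack; once the rack is home it drops in behind the vial block, over the rack's tongue.
- rack: Loose white plastic rack, 0.25 to 0.55 kg, in the chute with 2.5 mm play each side. Vial block 70 long, 66 wide, 46 mm high with four capped vials fixed in it (tops 66 mm above its underside); behind it (+y) a 6 mm high tongue and an upright push plate. Origin: centre of the block's underside, 4 mm above the worktop; axes as the chute's; front at y = -35 mm. Home: origin at chute y = -82 mm.
- push_plate (a point): Centre of the back face of the rack's push plate (66 wide, 6 thick, 50 mm high), 85 mm behind the rack's origin and 29 mm above the worktop: push here, towards the chute's -y. At the start it is at chute y = 110 to 140 mm (rack's front 23 to 53 mm short of the tab); with the rack home, at +3 mm.
- vial_5: loose vial with a screw cap, 28 mm wide, 60 mm tall, standing beyond the chute; bystander, leave it alone; origin at the centre of its underside
- vial_3: a second loose vial, 28 mm wide, 60 mm tall, standing beyond the chute; bystander, leave it alone; origin at the centre of its underside
- spare_cap_1: loose bottle cap, 53 mm wide, 25 mm tall, beyond the chute's stop end; bystander, leave it alone; origin at the centre of its underside
- timer: small kitchen-type timer lying past the end stop, 58x64x18 mm; bystander, leave it alone; origin at the centre of its underside
- tweezers: tweezers lying on the near side of the chute, 125 mm long, 9 mm high; bystander, leave it alone; origin at the centre of its underside
- syringe_filter_1: small disc-shaped syringe filter, 26 mm wide, 18 mm tall, near the stop end on the near side; bystander, leave it alone; origin at the centre of its underside

How it is judged:
On the way, in this order (a step that is already met when the one before it is completed fails the run):
1. a finger holds the gate open while the rack still waits in front of it (value of joint gate above 0.6 rad and contact force between the fingers and gate above 0.2 N and y of rack in the frame of chute above 0.002 m), for 0.2 s.
2. the rack is passing the tab with the gate held open by a finger (value of joint gate above 0.6 rad and contact force between the fingers and gate above 0.2 N and y of rack in the frame of chute between -0.075 and -0.01 m), for 0.1 s.
At the end, for the whole second after the job is handed in: The rack stands flat in the chute, at rest, its front within 5 mm of the end stop, and the gate is shut (below 0.08 rad) behind the vial block without touching it (y of rack in the frame of chute below -0.077 m and z of rack in the frame of chute below 0.008 m and angle between rack's own z axis and vertical below 0.06 rad and value of joint gate below 0.08 rad and linear speed of rack below 0.01 m/s and contact force between rack and gate below 0.2 N).
It fails at once if the rack is lifted (more than 12 mm) or tipped (more than 0.2 rad) (z of rack in the frame of chute above 0.016 m or angle between rack's own z axis and vertical above 0.2 rad).
It fails at once if the rack and the gate touch (more than 1.5 N) (contact force between rack and gate above 1.5 N).
It fails at once if the rack is shoved faster than 0.35 m/s (linear speed of rack above 0.35 m/s).
It fails at once if a bystander is moved by more than 20 mm (distance of any of vial_5, vial_3, spare_cap_1, timer, tweezers, syringe_filter_1 from where it was at the start of the episode above 0.02 m).
It also fails if it takes over 40 s, if anything falls off the work surface, if the arm or the gripper's body presses on something with over 40 N, if the wrist force passes 120 N, or if a joint passes its speed limit or range.

## Working session

There is one attempt and no reset: what is moved stays moved. The work goes in short steps, Python scripts to look and compute and a shell command to move; the robot and the scene stay as the last step left them, time stands still between calls to the robot, and variables do not carry over. Pictures are saved under pics/ and viewed, at most 10 in all, crops included, and the job is handed in when it is done.

```bash
ls; mkdir -p pics
python3 - <<'E'
from plant import ctrl
import cv2,numpy as np
for n in("scene","top"):
    p,d=ctrl.read_camera(n); cv2.imwrite(f"pics/{n}0.png",p[:,:,::-1]); np.save(f"{n}0.npy",d)
    i=ctrl.camera_info(n); T=np.linalg.inv(i["camera_from_world"]); print(n,i["K"].round(1).tolist(),T.round(3).tolist())
s=ctrl.get_state(); print({k:np.round(v,3).tolist() for k,v in s.items()},ctrl.tcp_to_grasp)
E
```

```text
pics
scene [[489.4, 0.0, 321.0], [0.0, 489.4, 203.5], [0.0, 0.0, 1.0]] [[-0.893, -0.185, 0.409, 0.208], [-0.449, 0.361, -0.817, 0.473], [0.003, -0.914, -0.406, 0.456], [0.0, 0.0, 0.0, 1.0]]
top [[505.8, 0.0, 322.1], [0.0, 505.8, 206.8], [0.0, 0.0, 1.0]] [[-0.02, -0.984, 0.176, 0.407], [-1.0, 0.022, 0.013, -0.298], [-0.016, -0.176, -0.984, 0.98], [0.0, 0.0, 0.0, 1.0]]
{'time': 0.1, 'qpos': [-1.416, 0.287, 1.578, 0.0, 1.279, -0.15], 'dq': [0.002, 0.0, -0.005, -0.0, 0.0, -0.001], 'joint_efforts': [0.001, -40.73, -29.37, -0.0, 0.003, -0.0], 'eef_pos': [0.203, -0.643, 0.23], 'tcp_rot': [0.988, 0.152, 0.0, -0.001], 'contact_force': [-0.42, -0.213, -0.271], 'wrist_torque': [-0.065, 0.036, 0.007], 'finger_force': 0.0, 'opening': 0.997} 0.0187
```

View pics/scene0.png

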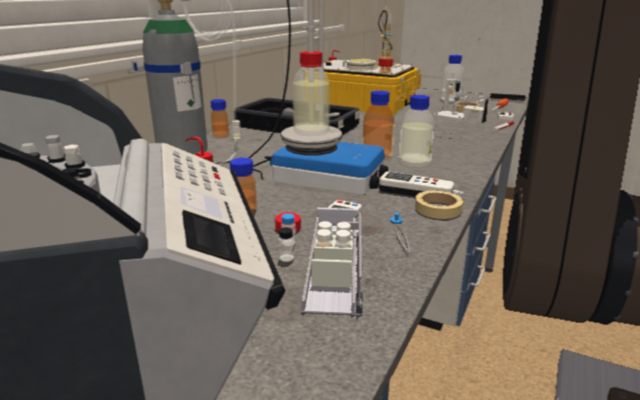

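View pics/top0.png

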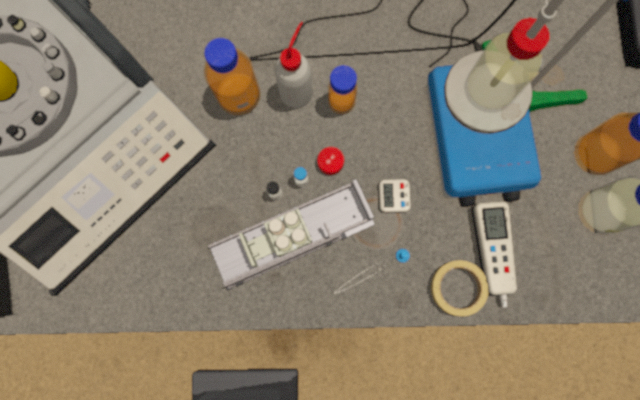

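The top view shows the chute running from about (230,265), the open end, to (365,205), the stop. The gate flap is along its lower edge, the tweezers are at (358,278) and the filter is at (403,256). I'll zoom in next.

Run:
```python
import cv2
p=cv2.imread("pics/top0.png")[170:300,200:420]; cv2.imwrite("pics/c1.png",cv2.resize(p,(792,468),interpolation=cv2.INTER_CUBIC))
p=cv2.imread("pics/scene0.png")[195:325,270:430]; cv2.imwrite("pics/c2.png",cv2.resize(p,(720,585),interpolation=cv2.INTER_CUBIC))
```

```text
(no output)
```

View pics/c1.png

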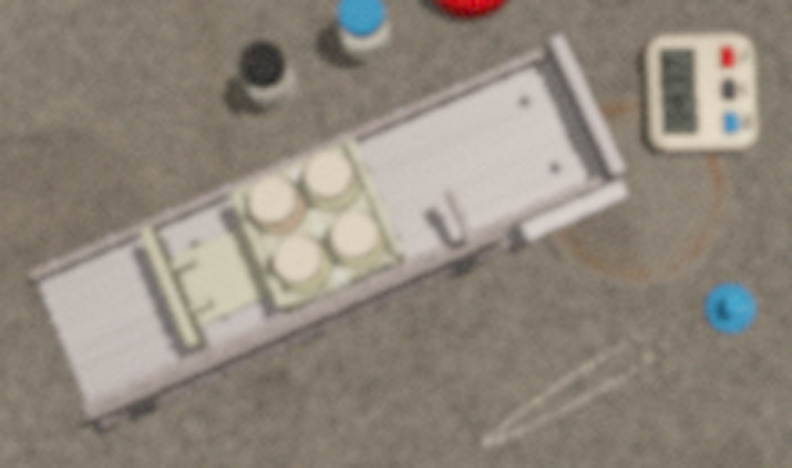

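View pics/c2.png

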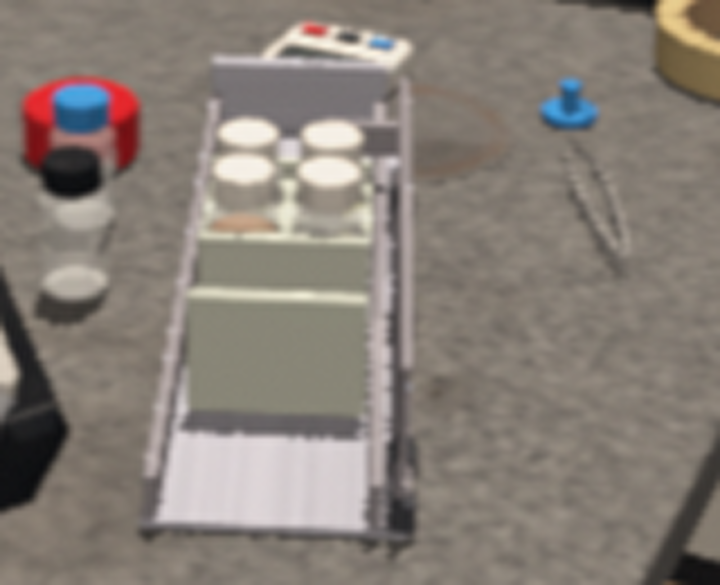

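```bash
cat > h.py <<'E'
import numpy as np
from plant import ctrl
def ray(n,uv,z):
    i=ctrl.camera_info(n);T=np.linalg.inv(i["camera_from_world"]);d=T[:3,:3]@np.linalg.inv(i["K"])@[uv[0],uv[1],1]
    o=T[:3,3];return o+d*(z-o[2])/d[2]
E
python3 - <<'E'
from h import *
P={}
def a(nm,x,y,z):P[nm]=ray("top",(200+x/3.6,170+y/3.6),z);print(nm,P[nm].round(4))
def b(nm,x,y,z):P[nm]=ray("scene",(270+x/4.5,195+y/4.5),z);print(nm,P[nm].round(4))
a("stopL",557,38,.038);a("stopR",624,170,.038)
a("stopfL",548,46,.038);a("stopfR",608,178,.038)
a("farrail0",35,276,.022);a("farrail1",545,57,.022)
a("openR",95,415,.022)
a("plateL",148,230,.054);a("plateR",190,348,.054)
a("gate0",90,408,.062);a("gate1",515,232,.062)
a("blkFL",352,140,.05);a("blkFR",402,255,.05)
b("s_plateL",190,290,.054);b("s_plateR",368,295,.054)
b("s_stopL",212,62,.038);b("s_stopR",388,68,.038)
b("s_farrail0",152,480,.022);b("s_farrail1",213,100,.022)
b("s_gate0",402,480,.062);b("s_gate1",407,85,.062)
a("tw0",488,440,.0);a("tw1",650,350,0);a("filt",730,305,.015);a("v1",265,65,.06)
for p,q in(("farrail1","farrail0"),("gate1","gate0"),("s_farrail1","s_farrail0"),("s_gate1","s_gate0"),("plateR","plateL"),("stopR","stopL"),("s_plateR","s_plateL")):
    d=P[q]-P[p];print(p,q,np.hypot(*d[:2]).round(4),np.arctan2(d[1],d[0]).round(3))
E
```

```text
stopL [ 0.6245 -0.3492  0.038 ]
stopR [ 0.5529 -0.382   0.038 ]
stopfL [ 0.6203 -0.3443  0.038 ]
stopfR [ 0.5489 -0.3735  0.038 ]
farrail0 [ 0.5057 -0.0703  0.022 ]
farrail1 [ 0.6179 -0.3433  0.022 ]
openR [ 0.4324 -0.1031  0.022 ]
plateL [ 0.5248 -0.1356  0.054 ]
plateR [ 0.4641 -0.1575  0.054 ]
gate0 [ 0.4348 -0.1087  0.062 ]
gate1 [ 0.5187 -0.3235  0.062 ]
blkFL [ 0.57   -0.2406  0.05  ]
blkFR [ 0.5095 -0.2656  0.05  ]
s_plateL [ 0.5267 -0.1323  0.054 ]
s_plateR [ 0.4684 -0.158   0.054 ]
s_stopL [ 0.6252 -0.342   0.038 ]
s_stopR [ 0.551  -0.3726  0.038 ]
s_farrail0 [ 0.5055 -0.0642  0.022 ]
s_farrail1 [ 0.6217 -0.3361  0.022 ]
s_gate0 [ 0.4103 -0.0492  0.062 ]
s_gate1 [ 0.5174 -0.3119  0.062 ]
tw0 [ 0.4156 -0.3079  0.    ]
tw1 [ 0.4613 -0.3956  0.    ]
filt [ 0.4832 -0.4372  0.015 ]
v1 [ 0.6087 -0.1966  0.06  ]
farrail1 farrail0 0.2952 1.961
gate1 gate0 0.2306 1.943
s_farrail1 s_farrail0 0.2957 1.975
s_gate1 s_gate0 0.2837 1.958
plateR plateL 0.0645 0.346
stopR stopL 0.0787 0.43
s_plateR s_plateL 0.0637 0.417
```

```bash
python3 -m inch '[{"slide":[21,-20.5,2],"turn":-0.8,"grip":4},{"slide":[21,-20.5,2],"turn":-0.8,"grip":4},{"slide":[21,-20.5,2],"turn":-0.8,"grip":4},{"slide":[21,-20.5,2],"turn":-0.8,"grip":4},{"slide":[21,-20.5,2],"turn":-0.8,"grip":4},{"slide":[21,-20.5,2],"turn":-0.8,"grip":4},{"slide":[42.2,-41.2,8],"turn":-1.66,"grip":4},{"slide":[42.2,-41.2,8],"turn":-1.66,"grip":4},{"slide":[42.2,-41.2,8],"turn":-1.66,"grip":4},{"slide":[42.2,-41.2,8],"turn":-1.66,"grip":4},{"slide":[42.2,-41.2,8],"turn":-1.66,"grip":4},{"slide":[42.2,-41.2,8],"turn":-1.66,"grip":4},{"slide":[42.2,-41.2,8],"turn":-1.66,"grip":4},{"slide":[42.2,-41.2,8],"turn":-1.66,"grip":4},{"slide":[42.2,-41.2,8],"turn":-1.66,"grip":4},{"slide":[42.2,-41.2,8],"turn":-1.66,"grip":4},{"slide":[42.2,-41.2,8],"turn":-1.66,"grip":4},{"slide":[42.2,-41.2,8],"turn":-1.66,"grip":4}]' 20
cat >> h.py <<'E'
O=np.array([.541,-.250]);yaw=.394
def ch(p):
    c,s=np.cos(yaw),np.sin(yaw);d=np.array(p[:2])-O;return np.array([c*d[0]+s*d[1],-s*d[0]+c*d[1]])
E
python3 - <<'E'
from h import *
import cv2
s=ctrl.get_state();q=s["tcp_rot"];print("yawx",2*np.arctan2(q[1],q[0]),"chute",ch(s["eef_pos"]),s["eef_pos"],s["qpos"].round(2) if hasattr(s["qpos"],"round") else s["qpos"],s["contact_force"],s["opening"])
a=ctrl.read_camera("top")[0][130:330,160:380];b=ctrl.read_camera("scene")[0][150:350,250:440]
cv2.imwrite("pics/m1.png",np.hstack([cv2.resize(a,(410,373)),cv2.resize(b,(354,373))])[:,:,::-1])
E
```

```text
time: 1.9
eef_pos: [0.4813, -0.1253, 0.1516]
tcp_rot: [0.556, 0.831, 0.0, 0.0]
contact_force: [-0.5, -0.2, 0.4]
opening: 0.47
finger_force: 0.0
yawx 1.962742516544366 chute [-0.00721719  0.13808093] [ 0.48132859 -0.12526927  0.15160405] [-0.46 -0.03  2.08 -0.    1.09 -0.85] [-0.54370787 -0.18475666  0.40653581] 0.4702455439077084
```

View pics/m1.png

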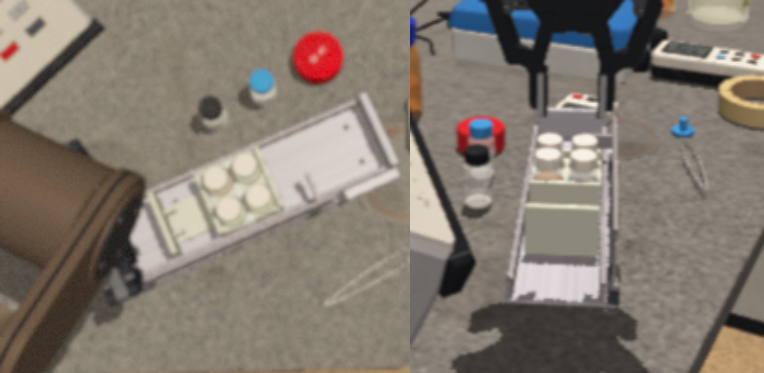

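The wrist is above the open end. The scene inset shows the fingertips at about (540,112) and (606,112). I'll measure the fingertip extents from depth.

```bash
cat >> h.py <<'E'
def cloud(n):
    p,d=ctrl.read_camera(n);i=ctrl.camera_info(n);T=np.linalg.inv(i["camera_from_world"])
    v,u=np.mgrid[:400,:640];X=np.linalg.inv(i["K"])@np.stack([u.ravel(),v.ravel(),np.ones(u.size)])*d.ravel()
    W=(T[:3,:3]@X).T+T[:3,3];m=d.ravel()>0;c,s=np.cos(yaw),np.sin(yaw);D=W[:,:2]-O
    return np.c_[c*D[:,0]+s*D[:,1],-s*D[:,0]+c*D[:,1],W[:,2]][m],p.reshape(-1,3)[m]
E
python3 - <<'E'
from h import *
C,col=cloud("scene")
m=(abs(C[:,0]+.007)<.09)&(abs(C[:,1]-.138)<.03)&(C[:,2]>.12)
Q=C[m]*1000
for z in range(144,220,6):
    k=Q[(Q[:,2]>=z)&(Q[:,2]<z+6)]
    if len(k):
        x=np.sort(k[:,0]+7.2);l=x[x<0];r=x[x>0];print(z,len(k),[(a.min().round(1),a.max().round(1)) for a in(l,r) if len(a)],k[:,1].min().round(),k[:,1].max().round())
E
```

```text
150 15 [(np.float64(-25.3), np.float64(-21.0)), (np.float64(20.2), np.float64(25.9))] 143.0 150.0
156 47 [(np.float64(-32.4), np.float64(-20.8)), (np.float64(20.1), np.float64(32.1))] 142.0 151.0
162 72 [(np.float64(-32.3), np.float64(-20.6)), (np.float64(20.2), np.float64(33.4))] 143.0 151.0
168 71 [(np.float64(-32.1), np.float64(-20.4)), (np.float64(20.1), np.float64(33.6))] 142.0 151.0
174 75 [(np.float64(-33.4), np.float64(-20.3)), (np.float64(20.1), np.float64(33.6))] 142.0 151.0
180 80 [(np.float64(-33.1), np.float64(-20.1)), (np.float64(20.1), np.float64(33.4))] 143.0 150.0
186 76 [(np.float64(-34.2), np.float64(-19.8)), (np.float64(20.1), np.float64(33.5))] 128.0 151.0
192 86 [(np.float64(-46.7), np.float64(-22.6)), (np.float64(21.6), np.float64(49.0))] 140.0 153.0
198 174 [(np.float64(-50.7), np.float64(-21.0)), (np.float64(21.4), np.float64(51.6))] 143.0 153.0
204 235 [(np.float64(-53.2), np.float64(-19.5)), (np.float64(18.7), np.float64(53.0))] 125.0 153.0
210 148 [(np.float64(-55.6), np.float64(-16.5)), (np.float64(18.5), np.float64(55.5))] 127.0 153.0
216 175 [(np.float64(-56.9), np.float64(-15.0)), (np.float64(15.6), np.float64(58.4))] 123.0 157.0
```

```bash
python3 -m inch '[{"slide":[0.2,0,4],"turn":0,"grip":4},{"slide":[0.2,0,7],"turn":0,"grip":4},{"slide":[0.2,0,9],"turn":0,"grip":4},{"slide":[0.2,0,10.5],"turn":0,"grip":4},{"slide":[0.2,0,11.5],"turn":0,"grip":4},{"slide":[0.2,0,12.2],"turn":0,"grip":4},{"slide":[0.2,0,12.7],"turn":0,"grip":4},{"slide":[0.2,0,12.7],"turn":0,"grip":4},{"slide":[0.2,0,12.7],"turn":0,"grip":4}]'
cat > st.py <<'E'
from h import *
s=ctrl.get_state();f=np.array(s["contact_force"]);print("chute",ch(s["eef_pos"])*1000,"z",s["eef_pos"][2]*1000,"F",ch(f[:2]+O),f[2],"t",s["time"])
E
python3 st.py
```

```text
time: 2.95
eef_pos: [0.4812, -0.1226, 0.0249]
tcp_rot: [0.555, 0.832, 0.0, 0.001]
contact_force: [0.2, -0.3, -0.2]
opening: 0.466
finger_force: 0.0
chute [ -6.28800905 140.59090526] z 24.90122639636552 F [ 0.09199208 -0.3565295 ] -0.18265741660262363 t 2.95
```

```bash
python3 -m inch '[{"slide":[0,-0.4,0],"turn":0,"grip":4},{"slide":[0,-0.7,0],"turn":0,"grip":4},{"slide":[0,-1.0,0],"turn":0,"grip":4},{"slide":[0,-1.3,0],"turn":0,"grip":4},{"slide":[0,-1.6,0],"turn":0,"grip":4},{"slide":[0,-1.9,0],"turn":0,"grip":4},{"slide":[0,-2.2,0],"turn":0,"grip":4},{"slide":[0,-2.3,0],"turn":0,"grip":4},{"slide":[0,-2.3,0],"turn":0,"grip":4},{"slide":[0,-2.3,0],"turn":0,"grip":4}]'
python3 st.py
python3 - <<'E'
from h import *
import cv2
C,col=cloud("top");np.save("C.npy",C)
for y in range(-45,80,15):
    k=C[(abs(C[:,1]*1000-y)<4)&(C[:,0]<-.042)&(C[:,0]>-.12)&(C[:,2]>.02)]*1000
    if len(k): j=k[:,0].argmin();print(y,len(k),k[j].round(1),k[k[:,2].argmax()].round(1))
a=ctrl.read_camera("top")[0][150:320,190:390];b=ctrl.read_camera("scene")[0][150:350,250:440]
cv2.imwrite("pics/m2.png",np.hstack([cv2.resize(a,(440,374)),cv2.resize(b,(354,374))])[:,:,::-1])
E
```

```text
time: 3.95
eef_pos: [0.4611, -0.1313, 0.0253]
tcp_rot: [0.556, 0.831, 0.001, 0.002]
contact_force: [5.7, 2.9, 0.9]
opening: 0.466
finger_force: 2.7
chute [-28.21563788 140.27344065] z 25.294094237236674 F [6.37523107 0.45772146] 0.9148314226249867 t 3.95
-45 64 [-78.9 -46.   51.4] [-76.1 -43.2  55. ]
-30 75 [-79.  -31.9  53.8] [-76.7 -30.9  56.4]
-15 63 [-78.8 -14.   50.8] [-75.9 -11.3  54.3]
0 64 [-78.6  -0.   50.6] [-77.5   3.3  55.2]
15 63 [-78.8  17.9  52. ] [-77.2  17.2  53.5]
30 66 [-79.1  26.1  52. ] [-78.8  31.7  54.6]
45 65 [-79.   44.1  49.5] [-78.   47.1  56.1]
60 70 [-79.1  57.7  52.8] [-76.1  60.2  55.2]
75 85 [-79.   71.4  54.2] [-49.9  78.3 294.3]
```

View pics/m2.png

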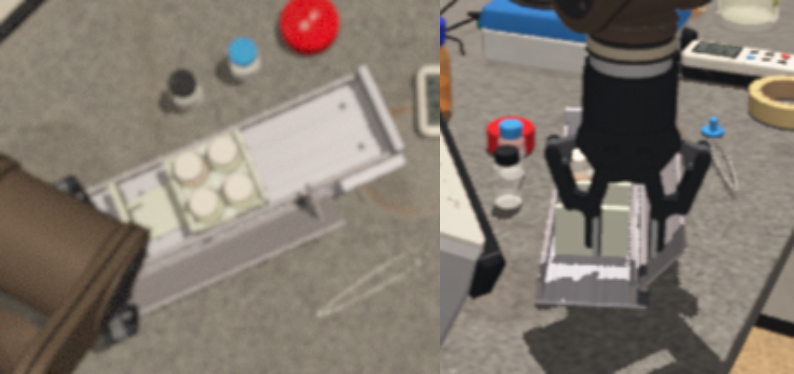

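The gate is open to about 0.68 rad: the top edge is at chute x ≈ -78, and the tip has moved down beside the rail. I'll open it further.

```bash
python3 -m inch '[{"slide":[0,-0.1,0.2],"turn":0,"grip":4},{"slide":[0,-0.25,0.4],"turn":0,"grip":4},{"slide":[0,-0.4,0.4],"turn":0,"grip":4},{"slide":[0,-0.4,0.4],"turn":0,"grip":4},{"slide":[0,-0.4,0.4],"turn":0,"grip":4}]'
cat > gate.py <<'E'
from h import *
C,col=cloud("top")
k=C[(C[:,1]<.0)&(C[:,1]>-.045)&(C[:,0]<-.042)&(C[:,0]>-.12)&(C[:,2]>.02)]*1000
e=np.percentile(k[:,0],3);print("edge x",e.round(1),"theta",np.arcsin((-47-e-1)/48).round(2))
g=C[(abs(C[:,0])<.028)&(C[:,2]>.038)&(C[:,2]<.056)&(C[:,1]<.1)&(C[:,1]>-.115)]*1000
print("block front y", np.percentile(g[:,1],1).round(1))
E
python3 st.py; python3 gate.py
```

```text
time: 4.6
eef_pos: [0.4578, -0.1328, 0.0219]
tcp_rot: [0.556, 0.831, 0.001, 0.002]
contact_force: [5.6, 5.0, 3.0]
opening: 0.471
finger_force: 3.4
chute [-31.84231487 140.13035676] z 21.882209739917162 F [7.10649026 2.50893406] 3.032510719812048 t 4.6
edge x -87.5 theta 0.97
block front y -3.7
```

```bash
python3 -m inch '[{"slide":[-0.4,0,0],"turn":0,"grip":4},{"slide":[-0.7,0,0],"turn":0,"grip":4},{"slide":[-1.0,0,0],"turn":0,"grip":4},{"slide":[-1.2,0,0],"turn":0,"grip":4},{"slide":[-1.4,0,0],"turn":0,"grip":4},{"slide":[-1.6,0,0],"turn":0,"grip":4},{"slide":[-1.9,0,0],"turn":0,"grip":4},{"slide":[-2.2,0,0],"turn":0,"grip":4},{"slide":[-2.5,0,0],"turn":0,"grip":4},{"slide":[-2.8,0,0],"turn":0,"grip":4},{"slide":[-2.8,0,0],"turn":0,"grip":4}]'
python3 st.py; python3 gate.py
```

```text
time: 5.75
eef_pos: [0.4652, -0.1564, 0.0208]
tcp_rot: [0.556, 0.831, 0.001, -0.003]
contact_force: [-1.6, 7.8, 9.0]
opening: 0.47
finger_force: 4.9
chute [-34.03160834 115.54445308] z 20.764542867037637 F [1.4856593  7.86153878] 8.955584912884467 t 5.75
edge x -90.2 theta 1.07
block front y -14.7
```

```bash
python3 -m inch '[{"slide":[0,0.2,0],"turn":0,"grip":4},{"slide":[0,0.4,-0.1],"turn":0,"grip":4},{"slide":[0,0.4,-0.1],"turn":0,"grip":4},{"slide":[0,0.4,-0.1],"turn":0,"grip":4}]'
python3 st.py; python3 gate.py
```

```text
time: 6.2
eef_pos: [0.4689, -0.1561, 0.0219]
tcp_rot: [0.555, 0.832, -0.0, -0.003]
contact_force: [-1.6, 4.8, 8.5]
opening: 0.47
finger_force: 4.6
chute [-30.49702838 114.36323951] z 21.945435600868276 F [0.34750218 5.0105332 ] 8.462276690227702 t 6.2
edge x -86.2 theta 0.92
block front y -16.3
```

```bash
python3 -m inch '[{"slide":[-0.2,0,0],"turn":0,"grip":4},{"slide":[-0.5,0,0],"turn":0,"grip":4},{"slide":[-0.8,0,0],"turn":0,"grip":4},{"slide":[-1.1,0,0],"turn":0,"grip":4},{"slide":[-1.4,0,0],"turn":0,"grip":4},{"slide":[-1.7,0,0],"turn":0,"grip":4},{"slide":[-2.0,0,0],"turn":0,"grip":4},{"slide":[-2.0,0,0],"turn":0,"grip":4}]'
python3 st.py; python3 gate.py
```

```text
time: 7.05
eef_pos: [0.4769, -0.1734, 0.0214]
tcp_rot: [0.556, 0.831, 0.001, -0.003]
contact_force: [1.1, 7.7, 6.1]
opening: 0.471
finger_force: 4.5
chute [-29.81823785  95.34801941] z 21.416382759489736 F [3.98119037 6.71630115] 6.100196790123827 t 7.05
edge x -86.4 theta 0.93
block front y -35.1
```

```bash
python3 -m inch '[{"slide":[-0.3,0,0],"turn":0,"grip":4},{"slide":[-0.7,0,0],"turn":0,"grip":4},{"slide":[-1.1,0,0],"turn":0,"grip":4},{"slide":[-1.5,0,0],"turn":0,"grip":4},{"slide":[-1.9,0,0],"turn":0,"grip":4},{"slide":[-2.3,0,0],"turn":0,"grip":4},{"slide":[-2.7,0,0],"turn":0,"grip":4},{"slide":[-3.1,0,0],"turn":0,"grip":4},{"slide":[-3.5,0,0],"turn":0,"grip":4},{"slide":[-3.5,0,0],"turn":0,"grip":4}]'
python3 st.py; python3 gate.py
```

```text
time: 8.1
eef_pos: [0.4904, -0.2057, 0.0214]
tcp_rot: [0.556, 0.831, 0.001, -0.003]
contact_force: [1.8, 6.5, 5.0]
opening: 0.471
finger_force: 4.4
chute [-29.71907937  60.33724181] z 21.41888922613676 F [4.19109963 5.30682313] 5.013223535242786 t 8.1
edge x -86.3 theta 0.92
block front y -70.0
```

```bash
python3 -m inch '[{"slide":[-0.3,0,0],"turn":0,"grip":4},{"slide":[-0.7,0,0],"turn":0,"grip":4},{"slide":[-1.1,0,0],"turn":0,"grip":4},{"slide":[-1.5,0,0],"turn":0,"grip":4},{"slide":[-1.9,0,0],"turn":0,"grip":4},{"slide":[-2.3,0,0],"turn":0,"grip":4},{"slide":[-2.7,0,0],"turn":0,"grip":4},{"slide":[-3.1,0,0],"turn":0,"grip":4},{"slide":[-3.5,0,0],"turn":0,"grip":4},{"slide":[-3.8,0,0],"turn":0,"grip":4},{"slide":[-4.1,0,0],"turn":0,"grip":4},{"slide":[-4.3,0,0],"turn":0,"grip":4},{"slide":[-4.3,0,0],"turn":0,"grip":4}]'
python3 st.py; python3 gate.py
```

```text
time: 9.45
eef_pos: [0.5068, -0.2449, 0.0213]
tcp_rot: [0.556, 0.831, 0.002, -0.003]
contact_force: [0.7, 8.2, 6.0]
opening: 0.468
finger_force: 4.5
chute [-29.65716604  17.88182373] z 21.331678560819352 F [3.77347118 7.33525608] 5.961982233530885 t 9.45
edge x -86.1 theta 0.92
block front y -112.9
```

```bash
python3 -m inch '[{"slide":[-0.15,0,0],"turn":0,"grip":4},{"slide":[-0.3,0,0],"turn":0,"grip":4},{"slide":[-0.4,0,0],"turn":0,"grip":4},{"slide":[-0.45,0,0],"turn":0,"grip":4},{"slide":[-0.45,0,0],"turn":0,"grip":4}]'
python3 st.py
```

```text
time: 10.0
eef_pos: [0.5082, -0.2484, 0.0212]
tcp_rot: [0.556, 0.831, 0.002, -0.004]
contact_force: [0.3, 11.2, 6.6]
opening: 0.46
finger_force: 5.0
chute [-29.70646129  14.08897087] z 21.227752942939613 F [ 4.6256151  10.22633804] 6.613370649993888 t 10.0
```

```bash
python3 -m inch '[{"slide":[-0.1,0,0],"turn":0,"grip":4},{"slide":[-0.2,0,0],"turn":0,"grip":4},{"slide":[-0.3,0,0],"turn":0,"grip":4},{"slide":[-0.3,0,0],"turn":0,"grip":4}]'
python3 st.py
```

```text
time: 10.4
eef_pos: [0.5094, -0.2512, 0.0212]
tcp_rot: [0.555, 0.832, 0.002, -0.004]
contact_force: [0.9, 9.9, 6.8]
opening: 0.469
finger_force: 5.6
chute [-29.68127953  10.9909927 ] z 21.226933604536804 F [4.65306741 8.79676042] 6.758750886050767 t 10.4
```

```bash
python3 -m inch '[{"slide":[-0.1,0,0],"turn":0,"grip":4},{"slide":[-0.2,0,0],"turn":0,"grip":4},{"slide":[-0.3,0,0],"turn":0,"grip":4},{"slide":[-0.4,0,0],"turn":0,"grip":4},{"slide":[-0.4,0,0],"turn":0,"grip":4}]'
python3 st.py; python3 gate.py
```

```text
time: 10.9
eef_pos: [0.5093, -0.2513, 0.0213]
tcp_rot: [0.555, 0.832, 0.003, -0.009]
contact_force: [-4.5, 19.8, 15.5]
opening: 0.465
finger_force: 11.8
chute [-29.72605278  11.00030253] z 21.257119948487745 F [ 3.41930524 20.02719152] 15.539737344164756 t 10.9
edge x -88.5 theta 1.0
block front y -114.9
```

```bash
python3 -m inch '[{"slide":[0.3,0,0],"turn":0,"grip":4},{"slide":[0.7,0,0],"turn":0,"grip":4},{"slide":[1.2,0,-0.2],"turn":0,"grip":4},{"slide":[1.4,0.3,-0.4],"turn":0,"grip":4},{"slide":[1.4,0.7,-0.5],"turn":0,"grip":4},{"slide":[1.4,1.1,-0.5],"turn":0,"grip":4},{"slide":[1.4,1.5,-0.5],"turn":0,"grip":4},{"slide":[1.4,1.9,-0.5],"turn":0,"grip":4},{"slide":[1.4,2.2,-0.5],"turn":0,"grip":4},{"slide":[1.4,2.4,-0.5],"turn":0,"grip":4},{"slide":[1.4,2.4,-0.5],"turn":0,"grip":4},{"slide":[1.4,2.4,-1.5],"turn":0,"grip":4},{"slide":[1.4,2.4,-3],"turn":0,"grip":4},{"slide":[1.4,2.4,-5],"turn":0,"grip":4},{"slide":[1.4,2.4,-8],"turn":0,"grip":4},{"slide":[1.4,2.4,-12],"turn":0,"grip":4},{"slide":[1.4,2.4,-15],"turn":0,"grip":4},{"slide":[1.4,2.4,-15],"turn":0,"grip":4}]'
python3 st.py
python3 - <<'E'
from h import *
import cv2
a=ctrl.read_camera("top")[0][150:320,190:390];b=ctrl.read_camera("scene")[0][150:350,250:440]
cv2.imwrite("pics/m3.png",np.hstack([cv2.resize(a,(440,374)),cv2.resize(b,(354,374))])[:,:,::-1])
E
```

```text
time: 12.75
eef_pos: [0.5322, -0.2382, 0.1794]
tcp_rot: [0.555, 0.832, -0.0, 0.007]
contact_force: [1.0, -0.1, 0.3]
opening: 0.467
finger_force: 0.0
chute [-3.6315419  14.31103473] z 179.4440439776109 F [ 0.88283037 -0.43418992] 0.27502749540269156 t 12.75
```

View pics/m3.png

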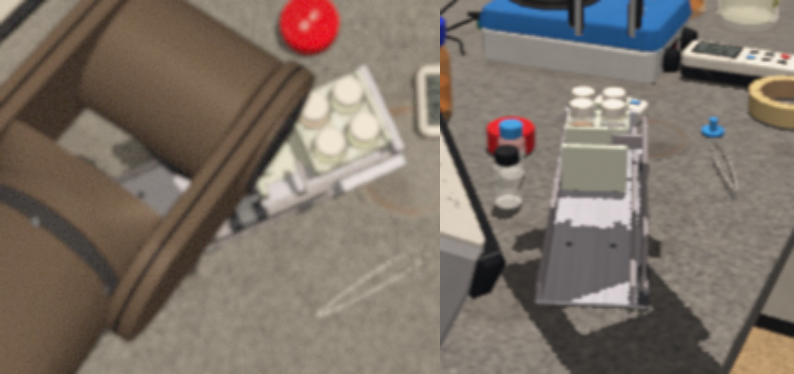

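The rack is against the stop, with its block at about (340,120) in the top inset. The flap is upright beside the lane in the scene inset at about (640,200). I'll check both numerically.

```bash
python3 -m inch '[{"slide":[0,0,-2],"turn":0,"grip":4},{"slide":[0,0,-2],"turn":0,"grip":4},{"slide":[0,0,-2],"turn":0,"grip":4},{"slide":[0,0,-2],"turn":0,"grip":4},{"slide":[0,0,-2],"turn":0,"grip":4}]' >/dev/null
python3 - <<'E'
from h import *
C,_=cloud("scene");C=C*1000
g=C[(abs(C[:,0])<25)&(C[:,2]>15)&(C[:,2]<48)&(C[:,1]>-20)&(C[:,1]<100)];print("plate back y",np.median(g[:,1]),g[:,1].std())
k=C[(C[:,1]>-40)&(C[:,1]<170)&(C[:,0]<-38)&(C[:,0]>-110)&(C[:,2]>35)&(C[:,2]<75)];print("flap x",np.percentile(k[:,0],[3,50,97]),"z",np.percentile(k[:,2],97))
C,_=cloud("top");C=C*1000
g=C[(abs(C[:,0])<28)&(C[:,2]>42)&(C[:,2]<54)&(C[:,1]<-60)];print("block front",np.percentile(g[:,1],2))
s=C[(abs(C[:,0])<28)&(C[:,2]>33)&(C[:,2]<40)&(C[:,1]<-100)];print("stop y",np.percentile(s[:,1],[5,50,95]))
E
```

```text
plate back y -1.4093263294056073 1.4872003474804245
flap x [-46.49732823 -44.51632593 -39.7836723 ] z 64.67249013451686
block front -275.6377030355704
stop y [-289.32575804 -125.29813515 -118.05148548]
```

```bash
python3 -c "
from plant import ctrl
print(ctrl.sign_off())"
```

```text
the job is handed in; nothing more can be done
None
```

I handed in the job at about 13.5 s: the rack is home against the end stop, where the push stalled at about 20 N, the gate measures shut behind the vials, and the hand is clear; no verdict was shown.

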